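Find the hidden bearer under the bamboo drainer and stand the honey jar on it

TASK

One bearer is hidden somewhere under the bamboo rods of the drainer board; only there do the rods carry weight without sagging. Feel along the rods with the shut fingertips, pressing gently, to find it before you touch the honey jar; then lift the honey jar and stand it upright on the rods squarely over the bearer, and let go. Never set the jar's weight on rods that sag, never press hard on the board, and leave the salt shaker, garlic and lemon where they are.

Things in the scene. Friction and masses are not known exactly. Their poses are not given: they have to be found in the camera images.
- board: low wooden drainer board, fixed to the worktop: frame 138 mm (its x) by 306 mm (its y), 40 mm high, walls 12 mm, filled flush with 20 bamboo rods. Origin: middle of its underside; z up. One flat bearer is hidden under the rods: 38 mm wide along y, spanning the inner width, parallel to the rods, its middle anywhere within 85 mm of the board's middle along y. Over 25 N on the board is too much
- rods (a point): middle of the rods' tops, 40 mm above the board's origin, same axes. Each round rod, 14 mm thick, runs along x (112 mm), pitch 14 mm; together they fill y = -140 to +140 mm. Each is sprung by itself: it starts to sink at about 0.3 N, then 3.3 mm per newton, to a hard stop at 7 mm; a fingertip bears on one to three. Over the bearer a rod sinks only 1.5 mm, then is rigid
- honey_jar: honey jar: round glass jar with amber honey and a pale grey lid, 55 mm across, 86 mm high, 0.7 kg (15 percent either way), standing on the worktop on the robot's side of the board. Origin: middle of its underside, z up. Over the bearer it sinks at most about 2 mm, elsewhere on the rods about 4 to 7 mm.
- salt_shaker: bystander: glass salt shaker with a domed grey top, 44 mm across, 90 mm high, on the robot's side of the board. Origin: middle of its underside
- garlic: bystander: garlic bulb, 53 mm, beyond the board. Origin: middle of its underside
- lemon: bystander: lemon lying down, 83 x 58 x 58 mm, beyond the board. Origin: middle of its underside
There are look-alikes about, which are no part of the job. Leave any purple or turquoise look-alike of the honey_jar alone.

How it is judged:
On the way, in this order (a step that is already met when the one before it is completed fails the run):
1. the fingertips press on the board (over 1.5 N) while the honey jar still stands untouched at its start (contact force between the fingers and board above 1.5 N and distance of honey_jar from where it was at the start of the episode below 0.01 m), for 0.1 s.
2. the honey jar is lifted more than 10 mm clear of the board's top (z of honey_jar in the frame of board above 0.05 m), for 0.1 s.
At the end, for the whole second after the job is handed in: the honey jar stands released and still, wholly on the rods (its middle within 30 mm of the board's middle line in x and 112 mm in y), upright within 0.05 rad, sunk less than 3 mm below the unloaded rod tops, its weight (over 3 N) on the board (z of honey_jar in the frame of board between 0.037 and 0.042 m and angle between honey_jar's own z axis and vertical below 0.05 rad and x of honey_jar in the frame of board between -0.03 and 0.03 m and y of honey_jar in the frame of board between -0.112 and 0.112 m and contact force between honey_jar and board above 3 N and linear speed of honey_jar below 0.02 m/s); the robot touches nothing.
It fails at once if the board is pressed with more than 25 N by the robot or through the jar (contact force between any of the arm, the fingers, honey_jar and board above 25 N).
It fails at once if the jar's weight is set on rods that sag (over 3 N on the rods with the jar more than 3.8 mm below their unloaded tops) (contact force between honey_jar and board above 3 N and z of honey_jar in the frame of board below 0.0362 m).
It fails at once if the salt shaker is moved more than 20 mm or tipped (distance of salt_shaker from where it was at the start of the episode above 0.02 m or angle between salt_shaker's own z axis and vertical above 0.5 rad).
It fails at once if the garlic is moved more than 20 mm (distance of garlic from where it was at the start of the episode above 0.02 m).
It fails at once if the lemon is moved more than 20 mm (distance of lemon from where it was at the start of the episode above 0.02 m).
It also fails if it takes over 72 s, if anything falls off the work surface, if the arm or the gripper's body presses on something with over 40 N, if the wrist force passes 120 N, or if a joint passes its speed limit or range.

ROBOT

A 6-joint arm with a two-finger parallel gripper is mounted at the origin on a cart in front of the work surface, level with it; the furniture and walls round the work are solid. World frame = base frame: x ahead of the robot, y to its left, z up, the work surface at z = 0. Lengths are in m, angles in rad, forces in N, time in s.
With the tool pointing down it reaches from about 0.2 to 0.875 m from the base axis. Payload 3.4 kg.
Tool frame: the origin (TCP) lies between the finger pads; the fingertips stand r.tcp_to_tips ahead of it and the grasp point (between the pads) lies 6 mm ahead of it (r.tcp_to_tips is the distance from the TCP to the fingertips, in m); z points along the fingers, y is the line along which they close (so a half turn about z gives the same grasp; the last joint's range is limited). The gripper opens to 94 mm and grips with 3 to 60 N. Pads are 16 mm wide; open, the fingers measure 119 mm over their backs; the gripper's body (75 mm by 177 mm) begins 78 mm behind the grasp point.
Start: joints at [-1.447, 0.276, 1.505, -0, 1.361, -0.121], TCP at [0.139, -0.558, 0.23] pointing down, gripper open.
Joint ranges: [-2.89, 2.89], [-0.75, 2.08], [0.22, 2.7], [-1.18, 4.32], [0.11, 2.71], [-2.7, 2.7]. Speed limits (rad/s): [2.57, 2.57, 3.14, 3.14, 3.14, 3.14].

INTERFACE

Orientations are given as a 3x3 rotation matrix whose columns are the frame's x, y, z axes.
In Python, from rig import r gives the robot as it stands.
- The arm moves only by the tool drive_tool, never from a script. Its argument "rows" is text: rows parted by semicolons, each of 7 numbers parted by spaces: the turn, a rotation vector about the world's x, y, z in rad, then the shift along the world's x, y, z in m, then the finger opening in m, from 0 to 0.094. In form: ax ay az x y z gripper; .... A call has 1 to 10 rows; each row is the pose to reach, as a shift and turn from the pose commanded when the call began; what a row does not reach only later rows make up. A row lasts 1/8 s, in which the tool goes at most 62.5 mm and 10.7 degrees, less where a joint would pass 70% of its speed; a pose out of reach is approached as far as the arm can. A call with a gripper value outside its range is refused whole. The fingers move at their own pace and stop on an object; "grip_force" is the grip in N (left out, the last holds). Time passes only in rows, so rows that repeat a pose let the fingers close. It gives the time, the measured TCP pose, the force, the opening and the grip force at its end, in the units of the state.
- r.sense(): the state, without advancing time (a new reading comes with each control period).
- r.capture(name): name is "scene" or "top"; returns the picture (420x560x3 uint8, blue, green, red); there is no depth.
- r.camera_info(name): a dict with "mtx" (3x3 intrinsics, pixels), "R" (3x3) and "t" (3): a world point X has camera coordinates R X + t. Camera axes: x right, y down, z forward; pixel columns grow to the right and rows downward; lengths in m; the calibration is good to about 2 mm. A picture is of the moment at which its call begins. camera_info takes no time and is no camera call.
- r.job_done(): hands the job in; it is judged then, once.
The state is a dict: "time_s": time; "qpos": joint angles; "qd": joint speeds; "tau": joint torques, N m; "position": TCP position; "ee_rot": TCP orientation; "ft_force": force on the tool from outside, world axes, zero at the start; "moment": the same for the moment, N m; "grip_width": opening from 0.0 (shut) to 1.0 (fully open); "finger_force": force on a finger pad.
Only numpy, scipy, OpenCV 4.12 (cv2) and the standard library are available. Lean on these libraries where they do the work, as an engineer would, in place of code of your own. Each camera call takes 0.05 s, during which the arm holds its last target. There are 200 camera calls.

## Working session

There is one attempt and no reset: what is moved stays moved. The work goes in short steps, Python scripts to look and compute and a tool call to move; the robot and the scene stay as the last step left them, time stands still between calls to the robot, and variables do not carry over. Pictures are saved under pics/ and viewed, at most 10 in all, crops included, and the job is handed in when it is done.

Besides the shell and the picture viewer there is one more tool, called after "Call:" as name(argument=value, ...) on one line, values as JSON. drive_tool: Moves the arm, as the interface text tells. Its arguments: {"type":"object","properties":{"rows":{"type":"string"},"grip_force":{"type":"number"}},"required":["rows"]}

```bash
mkdir -p pics; ls
python3 - <<'E'
from rig import r
import cv2
print(r.tcp_to_tips, r.sense())
for n in("scene","top"):
    cv2.imwrite(f"pics/{n}0.png",r.capture(n)); print(n,r.camera_info(n))
E
```

```text
pics
0.025 {'time_s': 0.0, 'qpos': array([-1.44702470e+00,  2.76567395e-01,  1.50608171e+00, -2.60805106e-05,
        1.36069385e+00, -1.21021442e-01]), 'qd': array([ 4.36363393e-05,  8.74652563e-04, -5.02046872e-04,  2.56045283e-04,
        1.71245162e-03, -8.09835670e-04]), 'tau': array([ 2.25913423e-04, -4.04583442e+01, -2.37223881e+01,  7.01517938e-02,
        3.44622054e-02, -1.56934207e-04]), 'position': array([ 0.13926529, -0.55735906,  0.22964093]), 'ee_rot': array([[ 9.70186196e-01,  2.42360655e-01, -2.41396744e-04],
       [ 2.42360704e-01, -9.70184664e-01,  1.73376222e-03],
       [ 1.85996329e-04, -1.74057726e-03, -9.99998468e-01]]), 'ft_force': array([ 0.70049176, -0.06742227,  0.28708119]), 'moment': array([ 0.01714375, -0.00361721, -0.00305207]), 'finger_force': 0.0, 'grip_width': 0.9974556069061266}
scene {'mtx': array([[388.7815314 ,   0.        , 274.14964621],
       [  0.        , 388.7815314 , 218.87504661],
       [  0.        ,   0.        ,   1.        ]]), 'R': array([[-0.64024161, -0.76811039,  0.00985484],
       [-0.68352336,  0.56378777, -0.46361531],
       [ 0.3505517 , -0.30356183, -0.88598178]]), 't': array([0.39347352, 0.40010649, 0.69616226])}
top {'mtx': array([[542.43039665,   0.        , 272.59857707],
       [  0.        , 542.43039665, 217.94258644],
       [  0.        ,   0.        ,   1.        ]]), 'R': array([[ 0.00134492, -0.99999844, -0.00114931],
       [-0.99862958, -0.00128295, -0.05231943],
       [ 0.05231787,  0.0012181 , -0.99862974]]), 't': array([0.05555172, 0.56759737, 1.32624216])}
```

View pics/scene0.png

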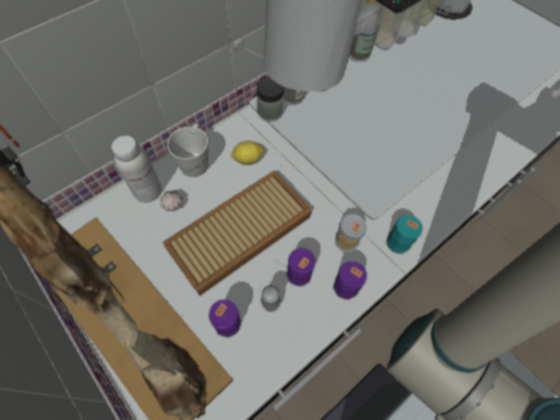

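View pics/top0.png

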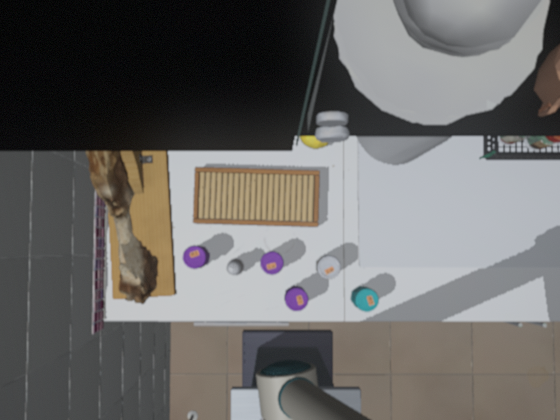

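The scene view shows the board (165-310, 175-290), the honey jar with its pale lid at (351,230), the shaker at (270,297), the garlic at (172,200) and the lemon at (247,152). In the top view the board is at (194-320, 167-226), the jar lid at (328,267) and the shaker at (235,268). Purple and turquoise look-alikes stand close to the jar.

```bash
cat > h.py <<'E'
import numpy as np, cv2
from rig import r
def px(n,P):
    c=r.camera_info(n); q=c["mtx"]@(c["R"]@np.array(P,float)+c["t"]); return q[:2]/q[2]
def ray(n,uv,z):
    c=r.camera_info(n); R=c["R"]; o=-R.T@c["t"]; d=R.T@np.linalg.solve(c["mtx"],[uv[0],uv[1],1.]); return o+d*(z-o[2])/d[2]
E
python3 - <<'E'
from h import *
im=cv2.imread("pics/top0.png"); sc=cv2.imread("pics/scene0.png")
def blobs(n,im,lo,hi,box,z,mn=40):
    hsv=cv2.cvtColor(im,cv2.COLOR_BGR2HSV); m=cv2.inRange(hsv,lo,hi); k=np.zeros_like(m); x0,y0,x1,y1=box; k[y0:y1,x0:x1]=m[y0:y1,x0:x1]
    k=cv2.morphologyEx(k,cv2.MORPH_CLOSE,np.ones((5,5)))
    for c in cv2.findContours(k,0,2)[0]:
        if cv2.contourArea(c)<mn: continue
        rc=cv2.minAreaRect(c); b=cv2.boxPoints(rc)
        P=np.array([ray(n,p,z)[:2] for p in b]); print(n,np.round(rc[0],1),rc[1],round(rc[2],1),'mid',P.mean(0).round(4),'sides',np.linalg.norm(P[1]-P[0]).round(4),np.linalg.norm(P[2]-P[1]).round(4),'yaw',np.degrees(np.arctan2(*(P[1]-P[0])[::-1])).round(2)); 
print('board');blobs("top",im,(5,60,40),(25,255,255),(180,155,335,240),.04,500)
blobs("scene",sc,(5,60,40),(25,255,255),(155,165,320,300),.04,500)
for uv in [(328,267)]: print('jar approx',ray("top",uv,.086))
print('jar scene',ray("scene",(352,224),.086),'shaker',ray("top",(235,268),.085),ray("scene",(270,294),.08))
for nm,uv in dict(p1=(272,262),p2=(297,298),t=(366,299),p3=(195,257)).items(): print(nm,ray("top",uv,.086))
g=lambda a,x0,y0,x1,y1,f:cv2.resize(a[y0:y1,x0:x1],None,fx=f,fy=f,interpolation=cv2.INTER_CUBIC)
a=g(im,180,150,380,325,4); cv2.imwrite("pics/crop0.png",a[:600,:800])
print('lemon',ray("scene",(247,155),.029),'garlic',ray("scene",(172,200),.02))
E
```

```text
board
top [256.1 196.2] (124.29562377929688, 55.52740478515625) 1.7 mid [0.6192 0.0964] sides 0.1355 0.303 yaw -1.14
scene [237.9 227.8] (64.16593170166016, 140.48220825195312) 54.5 mid [0.6175 0.094 ] sides 0.3246 0.1637 yaw -88.56
jar approx [ 0.44951055 -0.0730204   0.086     ]
jar scene [ 0.45210406 -0.07212224  0.086     ] shaker [0.4468476  0.14373262 0.085     ] [0.44725687 0.15071859 0.08      ]
p1 [0.46094662 0.05746834 0.086     ]
p2 [ 0.37763554 -0.00072601  0.086     ]
t [ 0.37556058 -0.16097016  0.086     ]
p3 [0.47232941 0.23710737 0.086     ]
lemon [ 0.76318557 -0.0371977   0.029     ] garlic [0.7774489  0.17193517 0.02      ]
```

View pics/crop0.png

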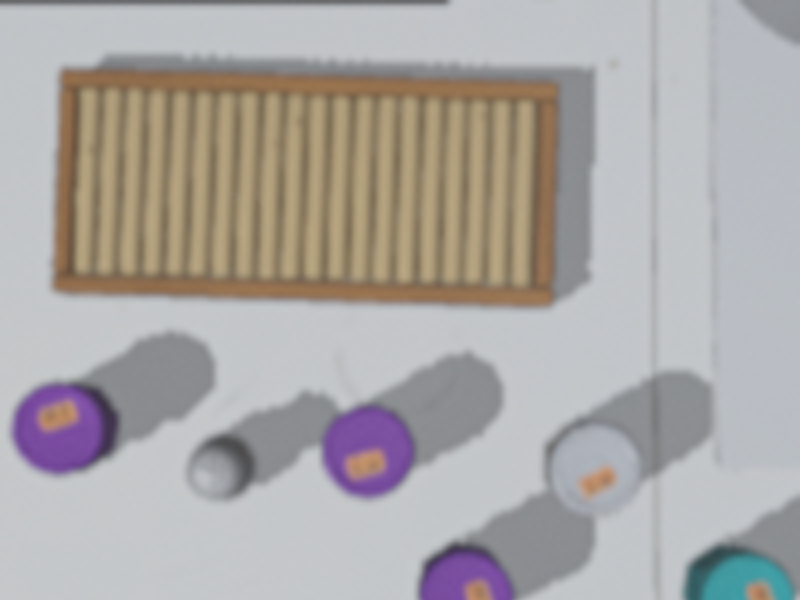

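The board's middle is at about (0.619, 0.096), yaw about -1.6°; its measured sides, 136 x 303 mm, match those given. The jar is at about (0.450, -0.073). I'll go above the board with the fingers shut and closing along x, so that the 16 mm wide tip bears on a single rod.

Call:
drive_tool(rows="0 0 1.30 0.478 0.577 -0.03 0; 0 0 1.30 0.478 0.577 -0.03 0; 0 0 1.30 0.478 0.577 -0.03 0; 0 0 1.30 0.478 0.577 -0.03 0; 0 0 1.30 0.478 0.577 -0.03 0; 0 0 1.30 0.478 0.577 -0.03 0; 0 0 1.30 0.478 0.577 -0.03 0; 0 0 1.30 0.478 0.577 -0.03 0; 0 0 1.30 0.478 0.577 -0.03 0; 0 0 1.30 0.478 0.577 -0.03 0", grip_force=20)

```text
time_s: 1.35
position: [0.5387, -0.0752, 0.2052]
ee_rot: [[0.026, 1.0, -0.0], [1.0, -0.026, -0.0], [-0.0, -0.0, -1.0]]
ft_force: [0.2, 0.3, -0.6]
grip_width: 0.008
finger_force: 0.0
```

Call:
drive_tool(rows="0 0 0 0.06 0.07 -0.03 0; 0 0 0 0.06 0.07 -0.12 0; 0 0 0 0.06 0.07 -0.12 0; 0 0 0 0.06 0.07 -0.12 0; 0 0 0 0.06 0.07 -0.12 0")

```text
time_s: 1.98
position: [0.5983, -0.0075, 0.0866]
ee_rot: [[0.026, 1.0, 0.001], [1.0, -0.026, -0.0], [-0.0, 0.001, -1.0]]
ft_force: [0.6, 0.2, 0.0]
grip_width: 0.001
finger_force: 0.0
```

Run:
```python
from h import *
s=r.sense(); print(s['position'],s['ft_force'])
im=r.capture("scene"); cv2.imwrite("pics/s1.png",cv2.resize(im[120:320,130:400],None,fx=2.9,fy=2.9,interpolation=cv2.INTER_CUBIC))
```

```text
[ 0.59834761 -0.00746956  0.08663549] [0.58359569 0.16159949 0.04848094]
```

View pics/s1.png

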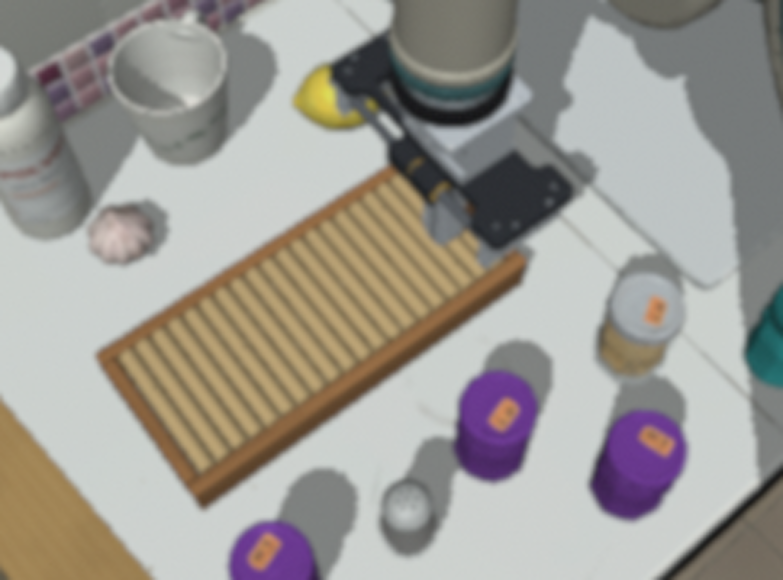

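The shut gripper hovers over the right end of the board and its body clears the lemon. Probing rod y = -77 first.

Call:
drive_tool(rows="0 0 0 0.018 0.0265 0 0; 0 0 0 0.018 0.0265 -0.016 0; 0 0 0 0.018 0.0265 -0.021 0; 0 0 0 0.018 0.0265 -0.023 0; 0 0 0 0.018 0.0265 -0.0245 0; 0 0 0 0.018 0.0265 -0.0245 0; 0 0 0 0.018 0.0265 -0.0245 0")

```text
time_s: 2.9
position: [0.6154, 0.0191, 0.0612]
ee_rot: [[0.026, 1.0, -0.001], [1.0, -0.026, -0.001], [-0.001, -0.001, -1.0]]
ft_force: [-2.6, -1.5, 2.6]
grip_width: 0.004
finger_force: 1.4
```

Call:
drive_tool(rows="0 0 0 0 0 0.012 0; 0 0 0 0.001 0.028 0.012 0; 0 0 0 0.001 0.028 0.012 0; 0 0 0 0.001 0.028 0.003 0; 0 0 0 0.001 0.028 0.001 0; 0 0 0 0.001 0.028 0 0; 0 0 0 0.001 0.028 0 0; 0 0 0 0.001 0.028 0 0")

```text
time_s: 3.9
position: [0.617, 0.0472, 0.0612]
ee_rot: [[0.026, 1.0, 0.001], [1.0, -0.026, -0.0], [-0.0, 0.001, -1.0]]
ft_force: [0.6, 0.0, 3.4]
grip_width: 0.004
finger_force: 1.3
```

Call:
drive_tool(rows="0 0 0 0 0 0.012 0; 0 0 0 0.001 0.028 0.012 0; 0 0 0 0.001 0.028 0.012 0; 0 0 0 0.001 0.028 0.003 0; 0 0 0 0.001 0.028 0.001 0; 0 0 0 0.001 0.028 0 0; 0 0 0 0.001 0.028 0 0; 0 0 0 0.001 0.028 0 0")

```text
time_s: 4.9
position: [0.6181, 0.075, 0.0633]
ee_rot: [[0.027, 1.0, 0.002], [1.0, -0.027, 0.0], [0.0, 0.002, -1.0]]
ft_force: [-3.0, 1.4, 13.8]
grip_width: 0.004
finger_force: 7.1
```

Rigid at board y = -21 (13.8 N, stopped 1.7 mm down). Now its neighbours.

Call:
drive_tool(rows="0 0 0 0 0 0.012 0; 0 0 0 0 0.014 0.012 0; 0 0 0 0 0.014 0.004 0; 0 0 0 0 0.014 0.002 0; 0 0 0 0 0.014 0.0005 0; 0 0 0 0 0.014 0.0005 0; 0 0 0 0 0.014 0.0005 0")

```text
time_s: 5.78
position: [0.6177, 0.0902, 0.0632]
ee_rot: [[0.026, 1.0, 0.001], [1.0, -0.026, 0.001], [0.001, 0.001, -1.0]]
ft_force: [-3.1, 1.3, 14.0]
grip_width: 0.003
finger_force: 7.5
```

Call:
drive_tool(rows="0 0 0 0 0 0.012 0; 0 0 0 0 0.014 0.012 0; 0 0 0 0 0.014 0.004 0; 0 0 0 0 0.014 0.002 0; 0 0 0 0 0.014 0 0; 0 0 0 0 0.014 0 0; 0 0 0 0 0.014 0 0")

```text
time_s: 6.65
position: [0.6174, 0.1038, 0.0614]
ee_rot: [[0.026, 1.0, -0.001], [1.0, -0.026, 0.001], [0.001, -0.001, -1.0]]
ft_force: [-0.7, 1.9, 2.5]
grip_width: 0.0
finger_force: 1.7
```

Call:
drive_tool(rows="0 0 0 0 0 0.012 0; 0 0 0 -0.001 -0.042 0.012 0; 0 0 0 -0.001 -0.042 0.012 0; 0 0 0 -0.001 -0.042 0.004 0; 0 0 0 -0.001 -0.042 0.002 0; 0 0 0 -0.001 -0.042 0 0; 0 0 0 -0.001 -0.042 0 0; 0 0 0 -0.001 -0.042 0 0")

```text
time_s: 7.65
position: [0.6166, 0.0619, 0.0633]
ee_rot: [[0.025, 1.0, 0.0], [1.0, -0.025, -0.001], [-0.001, 0.001, -1.0]]
ft_force: [-3.3, -1.9, 12.6]
grip_width: 0.005
finger_force: 5.8
```

Three rods are rigid (-35, -21, -7) and those at -49 and +7 sag, so the bearer's middle is at board y ≈ -21 mm, world (0.617, 0.0755). Next, the jar.

Call:
drive_tool(rows="0 0 0 0 0 0.05 0; 0 0 0 0 0 0.10 0.094; 0 0 0 -0.04 -0.033 0.11 0.094; 0 0 0 -0.08 -0.066 0.11 0.094; 0 0 0 -0.12 -0.10 0.11 0.094; 0 0 0 -0.166 -0.135 0.11 0.094; 0 0 0 -0.166 -0.135 0.11 0.094; 0 0 0 -0.166 -0.135 0.11 0.094; 0 0 0 -0.166 -0.135 0.11 0.094", grip_force=25)

```text
time_s: 8.78
position: [0.4521, -0.0728, 0.1715]
ee_rot: [[0.024, 1.0, 0.001], [1.0, -0.024, 0.0], [0.0, 0.001, -1.0]]
ft_force: [0.4, 0.8, 0.2]
grip_width: 0.822
finger_force: 0.0
```

Run:
```python
from h import *
s=r.sense(); print(s['position'],s['ft_force'],s['grip_width'])
im=r.capture("scene"); x,y=260,140; 
a=cv2.resize(im[y:y+160,x:x+200],None,fx=3.7,fy=3.7,interpolation=cv2.INTER_CUBIC)
cv2.imwrite("pics/s2.png",a)
```

```text
[ 0.45205983 -0.07276854  0.1714856 ] [0.40632489 0.81412538 0.22578045] 0.8219713888002954
```

View pics/s2.png

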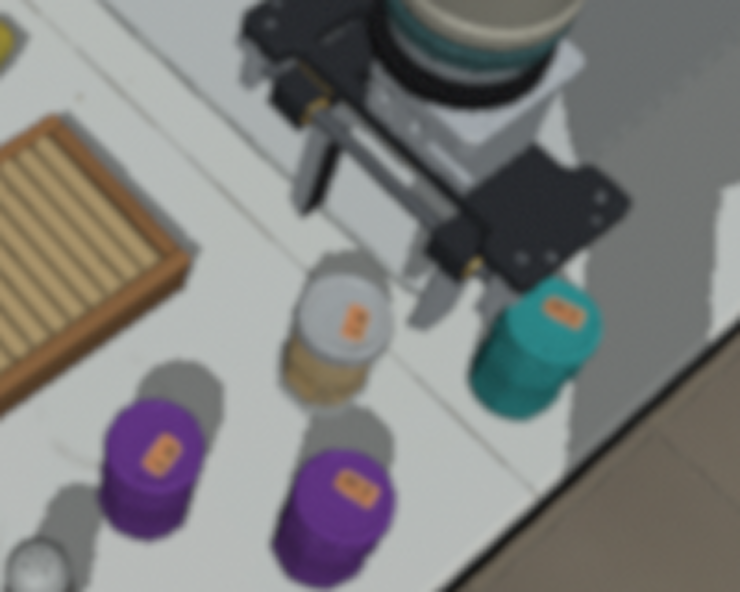

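The open fingers hang above the jar (lid at crop (344,318), scene pixel (353,226)), which agrees with (0.451, -0.073). Going down and gripping.

Call:
drive_tool(rows="0 0 0 -0.001 0 -0.05 0.094; 0 0 0 -0.001 0 -0.09 0.094; 0 0 0 -0.001 0 -0.119 0.094; 0 0 0 -0.001 0 -0.119 0.094; 0 0 0 -0.001 0 -0.119 0.094")

```text
time_s: 9.45
position: [0.451, -0.0734, 0.0531]
ee_rot: [[0.025, 1.0, 0.001], [1.0, -0.025, -0.0], [-0.0, 0.001, -1.0]]
ft_force: [-0.5, -0.1, 0.7]
grip_width: 1.003
finger_force: 0.0
```

Call:
drive_tool(rows="0 0 0 0 0 0 0.04; 0 0 0 0 0 0 0.04; 0 0 0 0 0 0 0.04; 0 0 0 0 0 0 0.04; 0 0 0 0 0 0 0.04; 0 0 0 0 0 0 0.04", grip_force=30)

```text
time_s: 10.2
position: [0.4508, -0.0737, 0.0529]
ee_rot: [[0.026, 1.0, 0.002], [1.0, -0.026, -0.0], [-0.0, 0.002, -1.0]]
ft_force: [2.3, 1.2, 2.0]
grip_width: 0.586
finger_force: 30.0
```

Call:
drive_tool(rows="0 0 0 0 0 0.01 0.04; 0 0 0 0 0 0.03 0.04; 0 0 0 0 0 0.06 0.04; 0 0 0 0 0 0.085 0.04; 0 0 0 0 0 0.10 0.04; 0 0 0 0 0 0.10 0.04")

```text
time_s: 10.95
position: [0.4491, -0.0734, 0.1527]
ee_rot: [[0.026, 1.0, -0.0], [1.0, -0.026, -0.0], [-0.0, -0.0, -1.0]]
ft_force: [-0.4, 0.3, -7.4]
grip_width: 0.582
finger_force: 30.0
```

Call:
drive_tool(rows="0 0 0 0.01 0.009 0 0.04; 0 0 0 0.03 0.027 0 0.04; 0 0 0 0.055 0.049 0 0.04; 0 0 0 0.08 0.072 0 0.04; 0 0 0 0.105 0.094 0 0.04; 0 0 0 0.13 0.117 0 0.04; 0 0 0 0.15 0.135 0 0.04; 0 0 0 0.16 0.144 0 0.04; 0 0 0 0.166 0.149 0 0.04; 0 0 0 0.166 0.149 0 0.04")

```text
time_s: 12.2
position: [0.6154, 0.0754, 0.1519]
ee_rot: [[0.026, 1.0, -0.001], [1.0, -0.026, -0.0], [-0.0, -0.001, -1.0]]
ft_force: [-0.4, -0.1, -5.8]
grip_width: 0.583
finger_force: 30.0
```

Run:
```python
from h import *
s=r.sense(); print(s['position'],s['ft_force'],s['grip_width'],s['ee_rot'][:,2])
im=r.capture("scene"); x,y=150,110
cv2.imwrite("pics/s3.png",cv2.resize(im[y:y+200,x:x+230],None,fx=3,fy=3,interpolation=cv2.INTER_CUBIC))
p=s['position']; print(px("scene",p-[0,0,.053])-[x,y])
```

```text
[0.61539264 0.07544812 0.15187951] [-0.35603809 -0.10323457 -5.83117009] 0.5833951005738472 [-1.38209665e-03 -3.49517089e-04 -9.99998984e-01]
[96.2519356  97.31218601]
```

View pics/s3.png

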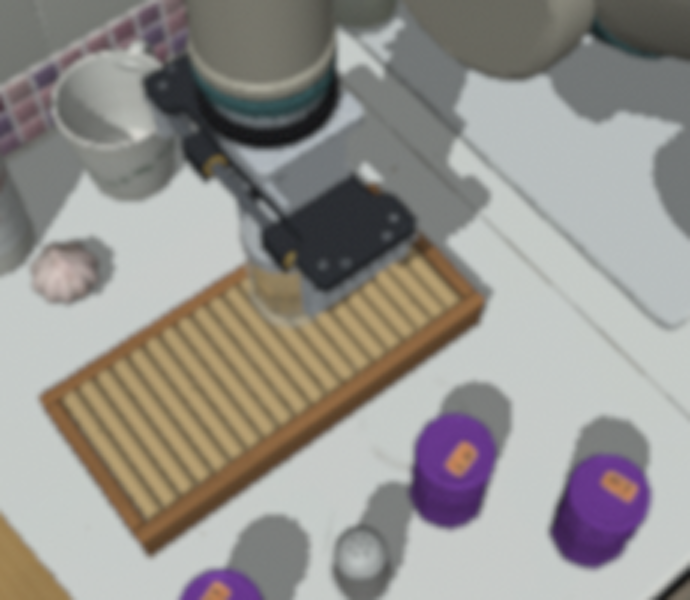

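The jar hangs upright in the grip, its bottom about where predicted (crop (289,292)), with no slip. Lowering gently.

Call:
drive_tool(rows="0 0 0 0.001 0 -0.02 0.04; 0 0 0 0.001 0 -0.04 0.04; 0 0 0 0.001 0 -0.052 0.04; 0 0 0 0.001 0 -0.057 0.04; 0 0 0 0.001 0 -0.058 0.04; 0 0 0 0.001 0 -0.059 0.04; 0 0 0 0.001 0 -0.0595 0.04; 0 0 0 0.001 0 -0.0595 0.04; 0 0 0 0.001 0 -0.0595 0.04")

```text
time_s: 13.38
position: [0.6168, 0.0755, 0.0932]
ee_rot: [[0.026, 1.0, 0.0], [1.0, -0.026, -0.0], [-0.0, 0.0, -1.0]]
ft_force: [0.2, 0.0, -8.4]
grip_width: 0.579
finger_force: 30.0
```

Call:
drive_tool(rows="0 0 0 0 0 -0.0005 0.04; 0 0 0 0 0 -0.001 0.04; 0 0 0 0 0 -0.0012 0.04; 0 0 0 0 0 -0.0012 0.04; 0 0 0 0 0 -0.0012 0.04")

```text
time_s: 14.0
position: [0.6169, 0.0756, 0.0919]
ee_rot: [[0.026, 1.0, 0.0], [1.0, -0.026, 0.0], [0.0, 0.0, -1.0]]
ft_force: [-0.7, -0.4, -4.8]
grip_width: 0.581
finger_force: 30.0
```

Call:
drive_tool(rows="0 0 0 0 0 -0.0005 0.04; 0 0 0 0 0 -0.0008 0.04; 0 0 0 0 0 -0.0008 0.04; 0 0 0 0 0 -0.0008 0.04")

```text
time_s: 14.5
position: [0.6169, 0.0755, 0.0914]
ee_rot: [[0.026, 1.0, 0.001], [1.0, -0.026, -0.0], [0.0, 0.001, -1.0]]
ft_force: [-0.6, 0.1, -1.5]
grip_width: 0.582
finger_force: 30.0
```

Call:
drive_tool(rows="0 0 0 0 0 -0.0004 0.04; 0 0 0 0 0 -0.0004 0.04; 0 0 0 0 0 -0.0004 0.04")

```text
time_s: 14.88
position: [0.617, 0.0755, 0.0912]
ee_rot: [[0.026, 1.0, 0.001], [1.0, -0.026, -0.0], [0.0, 0.001, -1.0]]
ft_force: [-2.1, 0.1, 3.8]
grip_width: 0.583
finger_force: 30.0
```

The jar is fully borne on rigid rods: it stopped about 1.7 mm down and the wrist load is gone. Releasing, then straight up.

Call:
drive_tool(rows="0 0 0 0 0 0 0.094; 0 0 0 0 0 0 0.094; 0 0 0 0 0 0 0.094; 0 0 0 0 0 0 0.094; 0 0 0 0 0 0 0.094; 0 0 0 0 0 0 0.094")

```text
time_s: 15.62
position: [0.6168, 0.0755, 0.0905]
ee_rot: [[0.026, 1.0, 0.0], [1.0, -0.026, -0.0], [-0.0, 0.0, -1.0]]
ft_force: [0.5, -0.8, 0.6]
grip_width: 1.0
finger_force: 0.0
```

Call:
drive_tool(rows="0 0 0 0 0 0.02 0.094; 0 0 0 0 0 0.06 0.094; 0 0 0 0 0 0.10 0.094; 0 0 0 0 0 0.13 0.094; 0 0 0 -0.05 -0.05 0.13 0.094; 0 0 0 -0.10 -0.10 0.13 0.094; 0 0 0 -0.14 -0.15 0.13 0.094; 0 0 0 -0.14 -0.15 0.13 0.094; 0 0 0 -0.14 -0.15 0.13 0.094")

```text
time_s: 16.75
position: [0.4768, -0.0749, 0.221]
ee_rot: [[0.028, 1.0, 0.001], [1.0, -0.028, 0.0], [0.0, 0.001, -1.0]]
ft_force: [-0.1, 0.8, 0.2]
grip_width: 1.002
finger_force: 0.0
```

Run:
```python
from h import *
im=r.capture("scene"); x,y=150,110
cv2.imwrite("pics/s4.png",cv2.resize(im[y:y+200,x:x+230],None,fx=3,fy=3,interpolation=cv2.INTER_CUBIC))
print((px("scene",[.617,.0755,.1245])-[x,y])*3,(px("scene",[.617,.0755,.0385])-[x,y])*3)
```

```text
[285.15453659 271.57076072] [291.77447566 330.83739205]
```

View pics/s4.png

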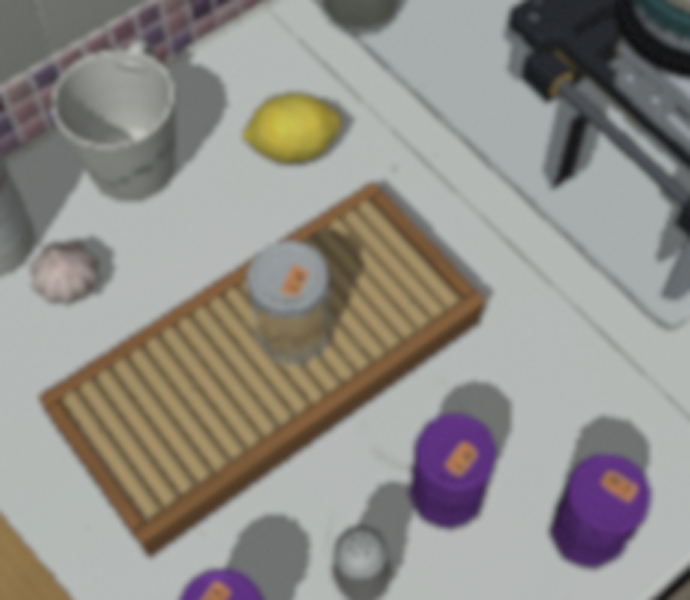

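The jar stands upright on the board. Its lid is at crop (288,276), against a predicted (285,272). The shaker, garlic and lemon have not moved, and the gripper is clear.

```bash
python3 -c "
from rig import r
print(r.job_done())"
```

```text
the job is handed in; nothing more can be done
None
```

The honey jar stands upright and released over the bearer, centred about 21 mm from the board's middle on its -y side; the bystanders have not moved, and I've handed the job in (no verdict came back).

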